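# Take the movement out of the timing tester

### The job

The timing tester has finished its run. Press its orange release button gently until the cover springs fully open, then lift the watch movement out of the chamber and set it down flat near the middle of the blue tray, letting go only once it rests there. Leave the cover open, and do not knock the oil cup or the white jar.

Things in the scene. Friction and masses are not known exactly. Their poses are not given: they have to be found in the camera images.
- tester: Grey timing tester, fixed on the red worktop at the robot's right (6 mm lower than the bench), 125 (x) by 170 (y) mm, with a sloping button panel, 90 mm wide, joined to its front (-x) side and reaching to x = -133 mm. Origin: centre of its foot, under the chamber; x points from the panel to the hinge, z up. The panel looks roughly to the robot's right. Walls 6 mm thick, top at z = 102 mm.
- chamber (a point): Centre of the chamber's black rubber floor, at tester x = 2.5, y = 0, z = 65 mm; axes as the tester's. The chamber is open at the top once the cover is up; inside it measures x = -54 to 59 mm and y = -79 to 79 mm in the tester's frame and is 37 mm deep.
- panel (a point): Centre of the sloping black panel, where the button's axis meets it: fixed at tester x = -98, y = 0, z = 32 mm; axes as the tester's. Outward normal and button axis: (-0.643, 0, 0.766) in the tester's frame, 40 degrees from vertical. Since the cover overhangs the cap, it cannot be reached from straight above: come in along the axis with the tool tilted about 40 degrees, fingers closed.
- button: Sprung plunger of the release button. Origin: on the panel centre while released, moving inwards as pressed; z axis: the panel's outward normal. The face of its orange cap, 22 mm across, stands 10 to 26 mm out from this origin, differently each time; no reading tells how far: feel for it. 2 N starts it, 4 N at 4 mm, 6 N at 8 mm (hard stop). The latch lets go at 4 to 6 mm. Over 25 N breaks it.
- latch (a point): Top of the latch on the wall above the panel, at tester x = -77, y = 0, z = 94 mm; axes as the tester's. Its two fixed dark steel cheeks fill x = -94 to -60 mm, y within 14 mm, z = 58 to 94 mm: keep the fingers clear of them.
- lid (a joint): Hinge of the tester's cover (grey frame, clear window), rad: 0 shut and latched, 1.8 fully open at its stop. A damped spring opens it within about 2 s once the latch lets go and then keeps it open; while latched it cannot be lifted. Hinge line: tester x = 65, z = 102 mm, along y.
- lid_edge (a point): Middle of the cover's free front edge. The cover is 8 mm thick, 170 mm wide and 185 mm from hinge to this edge. Shut, its underside is at z = 102.5 mm and the edge overhangs the button, at tester x = -120 mm. Open, the edge stands about 282 mm above the foot, behind the chamber, at tester x = 111 mm.
- movement: Watch movement in a grey ring holder, a disc 34 mm across and 12 mm high (grip the ring, the lower 9 mm), about 40 g. Origin: centre of its underside; z up. It lies loose and flat on the chamber floor, with at least 40 mm free beside it at either side along the tester's y.
- tray: Shallow square blue tray, fixed on the grey bench left of the upright side panel (whose top is 280 mm above the bench), 130 by 130 mm, 12 mm high, walls 4 mm. Origin: centre of its underside; z up. Its inner floor lies 4 mm above the origin.
- oil_cup: Small white oil cup with a stick, 28 mm wide, 58 mm high, loose, standing on the bench. Origin: centre of its underside; z up. Not to be knocked.
- peg_jar: White jar with a black lid, 60 mm wide, 80 mm high, loose, beyond the tray. Origin: centre of its underside; z up. Not to be knocked.

How it is judged (in metres and radians):
On the way, in this order (a step that is already met when the one before it is completed fails the run):
1. the cover has sprung open to its stop (value of joint lid above 1.7 rad), for 0.2 s.
2. the movement is lifted clear above the chamber walls (z of movement in the frame of tester above 0.11 m).
3. the movement rests on the tray floor (within 3 mm) while still held by the fingers (horizontal distance between movement and tray below 0.03 m and z of movement in the frame of tray below 0.007 m and contact force between movement and the fingers above 0.3 N), for 0.05 s.
At the end, for the whole second after the job is handed in: The cover stands open (over 1.7 rad), and the movement lies released, flat (within 0.1 rad) and at rest on the tray floor, its centre within 30 mm of the tray's (value of joint lid above 1.7 rad and horizontal distance between movement and tray below 0.03 m and z of movement in the frame of tray below 0.006 m and angle between movement's own z axis and vertical below 0.1 rad and linear speed of movement below 0.02 m/s); the robot touches nothing.
It fails at once if the button is pressed with more than 25 N (contact force between button and anything else above 25 N).
It fails at once if the oil cup is moved by more than 30 mm or tipped (distance of oil_cup from where it was at the start of the episode above 0.03 m or angle between oil_cup's own z axis and vertical above 0.4 rad).
It fails at once if the white jar is moved by more than 30 mm or tipped (distance of peg_jar from where it was at the start of the episode above 0.03 m or angle between peg_jar's own z axis and vertical above 0.4 rad).
It also fails if it takes over 58 s, if anything falls off the work surface, if the arm or the gripper's body presses on something with over 40 N, if the wrist force passes 120 N, or if a joint passes its speed limit or range.

### The arm

A 7-joint arm with a two-finger parallel gripper is mounted at the origin on a cart in front of the work surface, level with it; the furniture and walls round the work are solid. World frame = base frame: x ahead of the robot, y to its left, z up, the work surface at z = 0. Lengths are in m, angles in degrees, forces in N, time in s.
With the tool pointing down it reaches from about 0.425 to 0.875 m from the base axis. Payload 4.7 kg.
Tool frame: the origin (TCP) lies at the centre of the arm's flange, where the gripper is bolted on; the fingertips stand 182 mm ahead of it and the grasp point (between the pads) lies 164 mm ahead of it; z points along the fingers, y is the line along which they close (so a half turn about z gives the same grasp; the last joint's range is limited). The gripper opens to 87 mm and grips with 3 to 60 N. Pads are 19 mm wide; open, the fingers measure 117 mm over their backs; the gripper's body (75 mm by 190 mm) begins 51 mm behind the grasp point.
Start: joints at [-72.531, 18.392, -4.016, 83.108, 1.295, 78.541, -3.26], TCP at [0.186, 0.623, 0.405] pointing down, gripper open.
Joint ranges: [-163.93, 163.93], [-17.29, 119.83], [-79.2, 71.16], [3.27, 140.29], [-89.18, 269.18], [5.43, 117.66], [-154.24, 154.24]. Speed limits (degrees/s): [147.25, 147.25, 180, 180, 180, 180, 180].

### API

Orientations are given as [roll, pitch, yaw] about the fixed x, y, z axes, in that order (R = Rz(yaw) Ry(pitch) Rx(roll)).
In Python, from cell import env gives the robot as it stands. The module is installed in compiled form; this text tells all that it offers.
- The arm moves only by the tool step_arm, never from a script. Its argument "steps" is one flat list of numbers, 5 for each row, row after row: the opening, from 0 (shut) to 1 (fully open), then the shift along the tool's x, y, z in mm, then the turn about the tool's z in degrees. In form: [grip, dx, dy, dz, roll, grip, dx, dy, dz, roll, ...]. A call has 1 to 12 rows; each row shifts and turns the commanded pose from where the row before left it, along the tool's axes as they then stand; what a row does not reach is not made up. A row lasts 1/8 s, in which the tool goes at most 62.5 mm and 10.7 degrees, less where a joint would pass 70% of its speed; a pose out of reach is approached as far as the arm can. A call with a gripper value outside its range is refused whole. The fingers move at their own pace and stop on an object; "grip_force" is the grip in N (left out, the last holds). Time passes only in rows, so rows that do not move let the fingers close. It gives the time, the measured TCP pose, the force, the opening and the grip force at its end, in the units of the state.
- env.get_obs(): the state, without advancing time (a new reading comes with each control period).
- env.read_camera(name): name is "scene" or "top" or "wrist"; returns a dict with "image" (384x512x3 uint8, red, green, blue), "camera_matrix" (3x3 intrinsics, pixels), "R" (3x3) and "t" (3): a world point X has camera coordinates R X + t. Camera axes: x right, y down, z forward; pixel columns grow to the right and rows downward; lengths in m; the calibration is good to about 2 mm. A picture is of the moment at which its call begins. There is no depth.
- env.sign_off(): hands the job in; it is judged then, once.
The state is a dict: "time_s": time; "qpos": joint angles; "joint_velocities": joint speeds; "effort": joint torques, N m; "tool_pos": TCP position; "tool_rot": TCP orientation; "force": force on the tool from outside, world axes, zero at the start; "wrist_torque": the same for the moment, N m; "grip_width": finger opening in m; "grasp_force": force on a finger pad.
Only numpy, scipy, OpenCV 4.12 (cv2) and the standard library are available. Lean on these libraries where they do the work, as an engineer would, in place of code of your own. Each camera call takes 0.05 s, during which the arm holds its last target. There are 200 camera calls.

## Working session

There is one attempt and no reset: what is moved stays moved. The work goes in short steps, Python scripts to look and compute and a tool call to move; the robot and the scene stay as the last step left them, time stands still between calls to the robot, and variables do not carry over. Pictures are saved under pics/ and viewed, at most 10 in all, crops included, and the job is handed in when it is done.

Besides the shell and the picture viewer there is one more tool, called as name(argument=value, ...) on one line, values as JSON. step_arm: Moves the arm, as the interface text tells. Its arguments: {"type":"object","properties":{"steps":{"type":"array","items":{"type":"number"}},"grip_force":{"type":"number"}},"required":["steps"]}

```bash
mkdir -p pics
python3 - <<'E'
from cell import env
import cv2,numpy as np
o=env.get_obs();print({k:np.round(v,3) for k,v in o.items()})
ims=[]
for n in("scene","top"):
    c=env.read_camera(n);np.savez(f"{n}0.npz",**c)
    cv2.imwrite(f"pics/{n}0.png",c["image"][:,:,::-1]);print(n,c["camera_matrix"].round(1).tolist(),(-c["R"].T@c["t"]).round(3),c["R"].round(2).tolist())
E
```

```text
{'time_s': np.float64(0.0), 'qpos': array([-72.531,  18.439,  -4.015,  83.175,   1.297,  78.542,  -3.26 ]), 'joint_velocities': array([-0.005, -0.052, -0.047, -0.084,  0.013,  0.096, -0.107]), 'effort': array([ 0.0000e+00, -4.9128e+01, -4.0400e-01, -3.1253e+01, -6.4000e-02,
        4.4000e-02,  0.0000e+00]), 'tool_pos': array([0.186, 0.622, 0.404]), 'tool_rot': array([-1.79889e+02,  8.00000e-03,  1.63340e+02]), 'force': array([-1.088, -0.755,  0.055]), 'wrist_torque': array([-0.019, -0.023,  0.062]), 'grasp_force': np.float64(0.0), 'grip_width': np.float64(0.087)}
scene [[375.4, 0.0, 255.7], [0.0, 375.4, 194.4], [0.0, 0.0, 1.0]] [-0.082 -0.602  0.733] [[0.71, -0.7, -0.02], [-0.43, -0.41, -0.8], [0.56, 0.58, -0.59]]
top [[492.4, 0.0, 250.6], [0.0, 492.4, 191.9], [0.0, 0.0, 1.0]] [0.454 0.032 1.465] [[-0.02, -1.0, -0.01], [-1.0, 0.02, -0.07], [0.07, 0.01, -1.0]]
```

View pics/scene0.png

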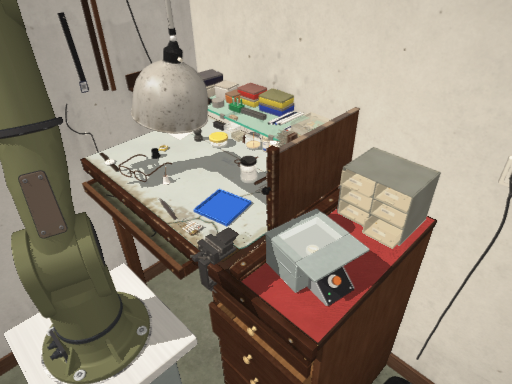

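View pics/top0.png

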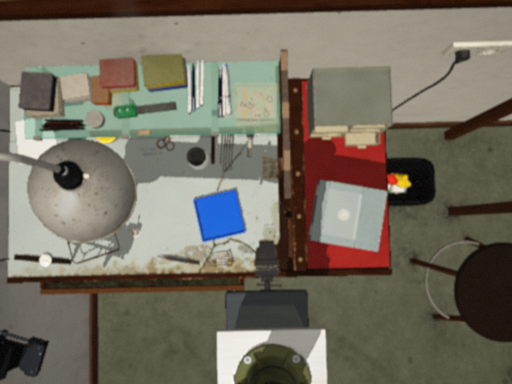

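```bash
cat > h.py <<'E'
import numpy as np,cv2
def load(n): return dict(np.load(n+".npz"))
def ray(c,uv,z):
    K,R,t=c["camera_matrix"],c["R"],c["t"]
    o=-R.T@t; d=R.T@np.linalg.inv(K)@np.array([uv[0],uv[1],1.]); return o+d*(z-o[2])/d[2]
def dirn(c,uv):
    R=c["R"]; d=R.T@np.linalg.inv(c["camera_matrix"])@np.array([uv[0],uv[1],1.]); return -R.T@c["t"],d/np.linalg.norm(d)
def tri(c1,u1,c2,u2):
    o1,d1=dirn(c1,u1);o2,d2=dirn(c2,u2)
    s=np.linalg.lstsq(np.stack([d1,-d2],1),o2-o1,rcond=None)[0]
    a,b=o1+s[0]*d1,o2+s[1]*d2; return (a+b)/2,np.linalg.norm(a-b)
def proj(c,X):
    p=c["camera_matrix"]@(c["R"]@np.asarray(X)+c["t"]); return p[:2]/p[2]
E
python3 - <<'E'
from h import *
T=load("top0");S=load("scene0")
for n,c in(("top",T),("scene",S)):
    h=cv2.cvtColor(c["image"],cv2.COLOR_RGB2HSV)
    m=cv2.inRange(h,(105,150,100),(125,255,255))
    k=max(cv2.findContours(m,0,2)[0],key=cv2.contourArea);r=cv2.minAreaRect(k)
    M=cv2.moments(k);u=(M["m10"]/M["m00"],M["m01"]/M["m00"])
    print(n,"tray",r,ray(c,u,0.010),[ray(c,p,.012)[:2].round(3) for p in cv2.boxPoints(r)])
    m=cv2.inRange(h,(5,120,120),(18,255,255)); 
    for k in cv2.findContours(m,0,2)[0]:
        if cv2.contourArea(k)>8: print("orange",cv2.boundingRect(k),cv2.contourArea(k))
def crop(c,x,y,w,hh,s): return cv2.resize(c["image"][y:y+hh,x:x+w],None,fx=s,fy=s,interpolation=cv2.INTER_CUBIC)
a=crop(T,300,165,100,100,4);b=crop(S,258,205,120,100,4)[:400,:400]
b=crop(S,262,205,100,100,4)
cv2.imwrite("pics/c1.png",np.hstack([a,b])[:,:,::-1])
E
```

```text
top tray ((218.85671997070312, 215.3791961669922), (43.39788818359375, 43.17302703857422), 77.00537872314453) [0.48696325 0.14509621 0.01      ] [array([0.536, 0.221]), array([0.562, 0.096]), array([0.437, 0.07 ]), array([0.411, 0.194])]
orange (390, 174, 8, 11) 13.0
orange (92, 60, 42, 45) 644.0
scene tray ((222.47938537597656, 206.04638671875), (47.82280349731445, 31.98340606689453), 23.96249008178711) [0.48034822 0.13514253 0.01      ] [array([0.404, 0.18 ]), array([0.532, 0.276]), array([0.559, 0.09 ]), array([0.437, 0.018])]
orange (252, 333, 53, 49) 277.0
orange (233, 317, 16, 17) 60.5
orange (217, 303, 5, 4) 8.5
orange (332, 276, 9, 9) 52.0
orange (226, 95, 6, 8) 28.0
orange (234, 93, 8, 10) 8.5
```

View pics/c1.png

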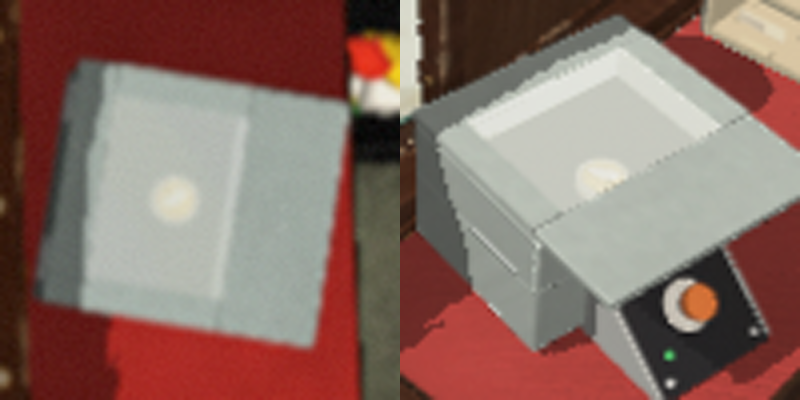

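Run:
```python
from h import *
T=load("top0");S=load("scene0")
zt=.1045
tc=lambda x,y:(300+x/4,165+y/4)
A=ray(T,tc(350,100),zt);B=ray(T,tc(315,348),zt)
C=ray(T,tc(78,60),zt);D=ray(T,tc(37,302),zt)
for p in(A,B,C,D):print(p.round(4))
print([np.linalg.norm(p-q).round(4) for p,q in((A,B),(A,C),(B,D),(C,D))])
ey=(A-B)/np.linalg.norm(A-B) # +/- y
print("yaw from front", np.degrees(np.arctan2(*ey[[1,0]])), "hinge",np.degrees(np.arctan2(*(C-D)[[1,0]])),"sides",np.degrees(np.arctan2(*(C-A)[[1,0]])),np.degrees(np.arctan2(*(D-B)[[1,0]])))
yaw=np.mean([np.arctan2(*(C-A)[[1,0]]),np.arctan2(*(D-B)[[1,0]]),np.arctan2(*ey[[1,0]])+np.pi/2])
yaw=np.radians(np.degrees(yaw))
R=np.array([[np.cos(yaw),-np.sin(yaw),0],[np.sin(yaw),np.cos(yaw),0],[0,0,1]])
o=(A+B)/2-R@[-.12,0,zt+.006];print("yaw",np.degrees(yaw),"origin front",o,"hinge-based",(C+D)/2-R@[.065,0,.1105])
f=lambda x:o+R@np.array(x)/1000
for h in(10,18,26):
    X=f([-98-.643*h,0,32+.766*h]);print("cap",h,X.round(3),"scene",proj(S,X),"top")
print("front corners scene",proj(S,f([-120,-85,110.5])),proj(S,f([-120,85,110.5])),"hinge",proj(S,f([65,85,110.5])),proj(S,f([65,-85,110.5])))
zm=-.006+.077
print("mov top",ray(T,tc(172,198),zm),"scene",ray(S,(312,249.5),zm),"tri",tri(T,tc(172,198),S,(312,249.5)))
print("mov in tester",R.T@(ray(T,tc(172,198),zm)-o))
# jar, cup
print("jar top",ray(T,(197,157),.08))
print("cup scene",ray(S,(168,181),.03),"lamp tri",tri(T,(81,190),S,(172,128)))
print("side panel top", ray(T,(287,50),.28),ray(T,(289,270),.28))
print("scene panel top front/back", ray(S,(270,150),.28),ray(S,(358,108),.28))
```

```text
[ 0.5436 -0.3291  0.1045]
[ 0.3741 -0.2981  0.1045]
[ 0.5758 -0.1428  0.1045]
[ 0.4098 -0.1093  0.1045]
[np.float64(0.1722), np.float64(0.1891), np.float64(0.1922), np.float64(0.1694)]
yaw from front -10.364443886696483 hinge -11.413568566276952 sides 80.18361088503023 79.3221377435094
yaw 79.71376824728104 origin front [ 0.4802847  -0.19556777 -0.006     ] hinge-based [ 0.48117909 -0.18997594 -0.006     ]
cap 10 [ 0.462 -0.298  0.034] scene [334.47250742 280.3774398 ] top
cap 18 [ 0.461 -0.303  0.04 ] scene [336.27653667 280.02303109] top
cap 26 [ 0.46  -0.308  0.046] scene [338.1096094  279.66291667] top
front corners scene [368.8121714  248.01185522] [314.00633044 280.77750685] hinge [263.94165006 233.32178929] [315.74097667 208.17891026]
mov top [ 0.47952819 -0.21007406  0.071     ] scene [ 0.47452317 -0.21713141  0.071     ] tri (array([ 0.48027386, -0.21208682,  0.06331831]), np.float64(0.0017964050138125777))
mov in tester [-0.01440823 -0.00184597  0.077     ]
jar top [0.65192414 0.19875773 0.08      ]
cup scene [0.42860132 0.35269692 0.03      ] lamp tri (array([0.56592635, 0.51203351, 0.1213205 ]), np.float64(0.008162249025712852))
side panel top [ 0.88267682 -0.05092463  0.28      ] [ 0.34655338 -0.04063312  0.28      ]
scene panel top front/back [ 0.49471303 -0.05455916  0.28      ] [ 0.84836676 -0.07239835  0.28      ]
```

Run:
```python
from h import *
T=load("top0");S=load("scene0")
print("lamp knob",tri(T,(68,175),S,(173,52)),"shade",tri(T,(81,190),S,(171,100)))
```

```text
lamp knob (array([0.57495094, 0.44096644, 0.40215713]), np.float64(0.003991470285284713)) shade (array([0.55539503, 0.4685178 , 0.24383354]), np.float64(0.006657471555228297))
```

step_arm(steps=[0, 35, 0, -60, 0, 0, 35, 0, -60, 0, 0, 0, 0, -60, 0, 0, 0, 0, -60, 0, 0, 0, 0, -60, 0, 0, 0, 0, -60, 0])

```text
time_s: 0.85
tool_pos: [0.1234, 0.6322, 0.738]
tool_rot: [178.9, -0.3, 163.6]
force: [0.8, -6.2, -0.2]
grip_width: 0.0352
grasp_force: 0.0
```

step_arm(steps=[0, 0, 0, -60, 0, 0, 0, 0, -60, 0, 0, 0, 0, -60, 0, 0, 0, 0, -60, 0])

```text
time_s: 1.35
tool_pos: [0.1066, 0.5412, 0.8424]
tool_rot: [168.8, -1.1, 163.4]
force: [0.2, -0.2, 0.2]
grip_width: 0.0016
grasp_force: 0.0
```

```bash
cat > s.py <<'E'
from cell import env
import numpy as np
from scipy.spatial.transform import Rotation as Ro
o=env.get_obs();R=Ro.from_euler("xyz",o["tool_rot"],degrees=True).as_matrix()
print("t",o["time_s"].round(2),"q",o["qpos"].round(1),"p",o["tool_pos"].round(4),"rot",o["tool_rot"].round(1),"F",o["force"].round(1),"w",o["grip_width"].round(4))
az=lambda v:np.degrees(np.arctan2(v[1],v[0])).round(1)
print("z",R[:,2].round(3),"tilt",np.degrees(np.arccos(-R[2,2])).round(1),"az",az(R[:,2]),"y az",az(R[:,1]),"pos az",az(o["tool_pos"]),"tip",(o["tool_pos"]+.182*R[:,2]).round(4))
E
python3 s.py
```

```text
Traceback (most recent call last):
  File "s.py", line 5, in <module>
    print("t",o["time_s"].round(2),"q",o["qpos"].round(1),"p",o["tool_pos"].round(4),"rot",o["tool_rot"].round(1),"F",o["force"].round(1),"w",o["grip_width"].round(4))
              ^^^^^^^^^^^^^^^^^
AttributeError: 'float' object has no attribute 'round'
```

```bash
sed -i 's/o\["time_s"\].round(2)/round(float(o["time_s"]),2)/; s/o\["grip_width"\].round(4)/round(float(o["grip_width"]),4)/' s.py; python3 s.py
```

```text
t 1.35 q [-91.5  14.3  16.2  37.3  -5.1 117.6  -5.6] p [0.1066 0.5412 0.8424] rot [168.8  -1.1 163.4] F [ 0.2 -0.2  0.2] w 0.0016
z [ 0.037  0.191 -0.981] tilt 11.2 az 79.0 y az 73.2 pos az 78.9 tip [0.1134 0.576  0.6639]
```

step_arm(steps=[0, 0, 0, 0, 0])

```text
time_s: 1.48
tool_pos: [0.1067, 0.5387, 0.8455]
tool_rot: [168.5, -1.2, 163.4]
force: [-0.2, 0.2, 0.6]
grip_width: 0.0006
grasp_force: 0.0
```

```bash
python3 s.py
```

```text
t 1.48 q [-91.5  14.1  16.2  37.1  -5.1 117.6  -5.6] p [0.1067 0.5387 0.8455] rot [168.5  -1.2 163.4] F [-0.2  0.2  0.6] w 0.0006
z [ 0.038  0.197 -0.98 ] tilt 11.6 az 79.1 y az 73.2 pos az 78.8 tip [0.1136 0.5746 0.6672]
```

step_arm(steps=[0, 0, 0, -60, 0, 0, 0, 0, -60, 0, 0, 0, 0, -60, 0, 0, 0, 0, -60, 0])

```text
time_s: 1.98
tool_pos: [0.0854, 0.4359, 0.928]
tool_rot: [159.0, -2.0, 163.7]
force: [0.2, 0.3, -0.1]
grip_width: 0.0005
grasp_force: 0.0
```

```bash
python3 s.py
```

```text
t 1.98 q [-113.3    4.5   36.9   37.6   -3.8  117.6   -6. ] p [0.0854 0.4359 0.928 ] rot [159.   -2.  163.7] F [ 0.2  0.3 -0.1] w 0.0005
z [ 0.069  0.354 -0.933] tilt 21.1 az 78.9 y az 73.0 pos az 78.9 tip [0.098  0.5002 0.7583]
```

step_arm(steps=[0, 0, 50, -20, 0, 0, 0, 50, -20, 0, 0, 0, 50, -20, 0, 0, 0, 50, -20, 0])

```text
time_s: 2.48
tool_pos: [0.1181, 0.524, 0.952]
tool_rot: [151.4, -2.5, 164.0]
force: [0.8, 0.1, 0.5]
grip_width: 0.0008
grasp_force: 0.0
```

```bash
python3 s.py
```

```text
t 2.48 q [-85.6  20.5  19.5  13.6 -12.8 117.6  -4.4] p [0.1181 0.524  0.952 ] rot [151.4  -2.5 164. ] F [0.8 0.1 0.5] w 0.0008
z [ 0.096  0.471 -0.877] tilt 28.7 az 78.5 y az 72.7 pos az 77.3 tip [0.1356 0.6097 0.7924]
```

step_arm(steps=[0, 0, 25, -45, 0, 0, 0, 25, -45, 0, 0, 0, 25, -45, 0])

```text
time_s: 2.85
tool_pos: [0.111, 0.4647, 1.0025]
tool_rot: [144.8, -2.8, 164.2]
force: [0.1, 0.2, 0.9]
grip_width: 0.0005
grasp_force: 0.0
```

```bash
python3 s.py
```

```text
t 2.85 q [-85.8  17.2  23.6  10.4 -16.1 117.6  -4.1] p [0.111  0.4647 1.0025] rot [144.8  -2.8 164.2] F [0.1 0.2 0.9] w 0.0005
z [ 0.118  0.566 -0.816] tilt 35.3 az 78.2 y az 72.2 pos az 76.6 tip [0.1325 0.5678 0.854 ]
```

step_arm(steps=[0, 0, 25, -45, 0, 0, 0, 25, -45, 0, 0, 0, 12, -25, 0])

```text
time_s: 3.22
tool_pos: [0.1038, 0.4116, 1.0381]
tool_rot: [139.7, -3.1, 164.4]
force: [0.4, 0.5, -0.5]
grip_width: 0.0001
grasp_force: 0.0
```

```bash
python3 s.py
```

```text
t 3.23 q [-86.4  14.   27.1   8.6 -18.6 117.6  -3.9] p [0.1038 0.4116 1.0381] rot [139.7  -3.1 164.4] F [ 0.4  0.5 -0.5] w 0.0001
z [ 0.134  0.634 -0.762] tilt 40.4 az 78.0 y az 71.8 pos az 75.8 tip [0.1282 0.5269 0.8994]
```

```bash
cat > way.py <<'E'
# usage: way.py x,y,z ... -> tool-axis shifts between successive world TCP waypoints
import sys; exec(open("s.py").read())
p=o["tool_pos"]
for a in sys.argv[1:]:
    q=np.array([float(v) for v in a.split(",")]); d=1000*R.T@(q-p); print(a,d.round(1),"rows",np.ceil(np.linalg.norm(d)/60)); p=q
h=np.cross([0,0,1],R[:,2]);h/=np.linalg.norm(h)
for s in(1,-1): print("roll to y az",az(s*h),np.degrees(np.arctan2(-(s*h)@R[:,0],(s*h)@R[:,1])).round(1))
E
python3 way.py
```

```text
t 3.23 q [-86.4  14.   27.1   8.6 -18.6 117.6  -3.9] p [0.1038 0.4116 1.0381] rot [139.7  -3.1 164.4] F [ 0.4  0.5 -0.5] w 0.0001
z [ 0.134  0.634 -0.762] tilt 40.4 az 78.0 y az 71.8 pos az 75.8 tip [0.1282 0.5269 0.8994]
roll to y az 168.0 -94.8
roll to y az -12.0 85.2
```

step_arm(steps=[0, 0, 0, 0, 10.65, 0, 0, 0, 0, 10.65, 0, 0, 0, 0, 10.65, 0, 0, 0, 0, 10.65, 0, 0, 0, 0, 10.65, 0, 0, 0, 0, 10.65, 0, 0, 0, 0, 10.65, 0, 0, 0, 0, 10.65])

```text
time_s: 4.22
tool_pos: [0.1042, 0.4146, 1.0362]
tool_rot: [-179.7, -40.1, 77.6]
force: [0.8, -0.7, -0.8]
grip_width: 0.0004
grasp_force: 0.0
```

```bash
python3 way.py .35,.3,.8 .45,.1,.7 .47,-.15,.6 .43,-.47,.42 .430,-.4445,.210
```

```text
t 4.22 q [-86.8  14.2  28.6   8.8 -19.7 117.6 -89.3] p [0.1042 0.4146 1.0362] rot [-179.7  -40.1   77.6] F [ 0.8 -0.7 -0.8] w 0.0004
z [ 0.133  0.63  -0.765] tilt 40.1 az 78.1 y az -12.2 pos az 75.9 tip [0.1283 0.5293 0.8969]
.35,.3,.8 [-197.5  265.4  141.1] rows 6.0
.45,.1,.7 [-197.5  140.3  -36.2] rows 5.0
.47,-.15,.6 [-248.    72.6  -78.4] rows 5.0
.43,-.47,.42 [-361.6   29.1  -69.2] rows 7.0
.430,-.4445,.210 [-116.2   -4.5  176.7] rows 4.0
roll to y az 168.1 179.6
roll to y az -11.9 -0.4
```

step_arm(steps=[0, -33, 44, 23.5, 0, 0, -33, 44, 23.5, 0, 0, -33, 44, 23.5, 0, 0, -33, 44, 23.5, 0, 0, -33, 44, 23.5, 0, 0, -33, 44, 23.5, 0, 0, -39.5, 28, -7, 0, 0, -39.5, 28, -7, 0, 0, -39.5, 28, -7, 0, 0, -39.5, 28, -7, 0, 0, -39.5, 28, -7, 0])

```text
time_s: 5.6
tool_pos: [0.4244, 0.1093, 0.7232]
tool_rot: [-179.6, -40.6, 77.3]
force: [-0.0, -1.0, -0.4]
grip_width: 0.0005
grasp_force: 0.0
```

```bash
python3 way.py .47,-.15,.6 .43,-.47,.42 .430,-.4445,.210
```

```text
t 5.6 q [-46.8 -16.1  32.2  84.4 -27.2  89.4 -31.4] p [0.4244 0.1093 0.7232] rot [-179.6  -40.6   77.3] F [-0.  -1.  -0.4] w 0.0005
z [ 0.137  0.636 -0.76 ] tilt 40.6 az 77.9 y az -12.5 pos az 14.4 tip [0.4493 0.225  0.585 ]
.47,-.15,.6 [-264.7  101.3  -65. ] rows 5.0
.43,-.47,.42 [-360.9   31.1  -72.1] rows 7.0
.430,-.4445,.210 [-117.6   -4.4  175.8] rows 4.0
roll to y az 167.9 179.5
roll to y az -12.1 -0.5
```

step_arm(steps=[0, -53, 20, -13, 0, 0, -53, 20, -13, 0, 0, -53, 20, -13, 0, 0, -53, 20, -13, 0, 0, -53, 20, -13, 0])

```text
time_s: 6.22
tool_pos: [0.4679, -0.1498, 0.6]
tool_rot: [-179.7, -40.7, 77.4]
force: [1.3, -1.6, -1.7]
grip_width: 0.0008
grasp_force: 0.0
```

```bash
python3 way.py .43,-.47,.42 .430,-.4445,.210
```

```text
t 6.22 q [-39.2  -3.3  65.7  88.5 -37.1 101.6   8.9] p [ 0.4679 -0.1498  0.6   ] rot [-179.7  -40.7   77.4] F [ 1.3 -1.6 -1.7] w 0.0008
z [ 0.137  0.637 -0.758] tilt 40.7 az 77.9 y az -12.4 pos az -17.8 tip [ 0.4928 -0.0338  0.462 ]
.43,-.47,.42 [-360.6   32.4  -72.7] rows 7.0
.430,-.4445,.210 [-118.    -4.7  175.5] rows 4.0
roll to y az 167.9 179.7
roll to y az -12.1 -0.3
```

step_arm(steps=[0, -51.5, 4.5, -10, 0, 0, -51.5, 4.5, -10, 0, 0, -51.5, 4.5, -10, 0])

```text
time_s: 6.6
tool_pos: [0.4522, -0.2853, 0.5219]
tool_rot: [-179.6, -40.6, 77.4]
force: [0.7, 0.9, 0.7]
grip_width: 0.0007
grasp_force: 0.0
```

```bash
python3 way.py .43,-.47,.42 .430,-.4445,.210
```

```text
t 6.6 q [-14.8  17.6  69.4  87.7 -47.7 113.   37. ] p [ 0.4522 -0.2853  0.5219] rot [-179.6  -40.6   77.4] F [0.7 0.9 0.7] w 0.0007
z [ 0.136  0.637 -0.759] tilt 40.6 az 78.0 y az -12.3 pos az -32.2 tip [ 0.4768 -0.1694  0.3838]
.43,-.47,.42 [-206.9   18.3  -43.2] rows 4.0
.430,-.4445,.210 [-117.8   -4.4  175.7] rows 4.0
roll to y az 168.0 179.6
roll to y az -12.0 -0.4
```

step_arm(steps=[0, -51.5, 4.5, -10, 0, 0, -51.5, 4.5, -10, 0])

```text
time_s: 6.85
tool_pos: [0.4413, -0.3765, 0.4695]
tool_rot: [-179.5, -40.6, 77.3]
force: [1.4, 0.6, 1.0]
grip_width: 0.0004
grasp_force: 0.0
```

```bash
python3 way.py .43,-.4445,.27 .430,-.4445,.210
```

```text
t 6.85 q [  2.8  27.5  62.9  83.7 -49.8 115.8  48.7] p [ 0.4413 -0.3765  0.4695] rot [-179.5  -40.6   77.3] F [1.4 0.6 1. ] w 0.0004
z [ 0.135  0.637 -0.759] tilt 40.6 az 78.0 y az -12.4 pos az -40.5 tip [ 0.4658 -0.2607  0.3313]
.43,-.4445,.27 [-182.1    4.8  106.7] rows 4.0
.430,-.4445,.210 [-39.    0.4  45.6] rows 2.0
roll to y az 168.0 179.5
roll to y az -12.0 -0.5
```

step_arm(steps=[0, -55, 5, -10, 0, 0, -55, 5, -10, 0, 0, -33, 0, 38, 0, 0, -33, 0, 38, 0])

```text
time_s: 7.35
tool_pos: [0.4284, -0.4732, 0.3123]
tool_rot: [-179.6, -40.5, 77.2]
force: [1.1, -0.3, -0.0]
grip_width: 0.0007
grasp_force: 0.0
```

```bash
python3 way.py .430,-.4445,.210
```

```text
t 7.35 q [ 19.1  41.   52.8  82.9 -51.5 108.9  62.2] p [ 0.4284 -0.4732  0.3123] rot [-179.6  -40.5   77.2] F [ 1.1 -0.3 -0. ] w 0.0007
z [ 0.137  0.635 -0.76 ] tilt 40.5 az 77.8 y az -12.5 pos az -47.8 tip [ 0.4534 -0.3576  0.174 ]
.430,-.4445,.210 [-45.   -4.1  96.2] rows 2.0
roll to y az 167.8 179.6
roll to y az -12.2 -0.4
```

step_arm(steps=[0, -24, -2, 48, 0, 0, -24, -2, 48, 0, 0, 0, 0, 0, 0])

```text
time_s: 7.72
tool_pos: [0.4303, -0.4435, 0.2064]
tool_rot: [-179.1, -40.8, 77.1]
force: [-0.1, -1.0, 0.8]
grip_width: 0.0004
grasp_force: 0.0
```

```bash
python3 way.py .430,-.4445,.210
python3 - <<'E'
from cell import env
import cv2
a=env.read_camera("wrist");b=env.read_camera("scene")
import numpy as np;np.savez("wrist1.npz",**a);np.savez("scene1.npz",**b)
im=np.hstack([cv2.resize(a["image"],(512,384)),cv2.resize(b["image"][200:340,250:400],(288,270)) if 0 else cv2.copyMakeBorder(cv2.resize(b["image"][190:320,280:376],(284,384)),0,0,0,4,cv2.BORDER_CONSTANT)])
cv2.imwrite("pics/w1.png",im[:,:,::-1])
E
```

```text
t 7.72 q [ 17.4  45.3  50.1  90.4 -53.9 100.4  67.2] p [ 0.4303 -0.4435  0.2064] rot [-179.1  -40.8   77.1] F [-0.1 -1.   0.8] w 0.0004
z [ 0.131  0.641 -0.756] tilt 40.9 az 78.4 y az -12.3 pos az -45.9 tip [ 0.4542 -0.3269  0.0687]
.430,-.4445,.210 [ 1.6 -0.1 -3.4] rows 1.0
roll to y az 168.4 179.0
roll to y az -11.6 -1.0
```

View pics/w1.png

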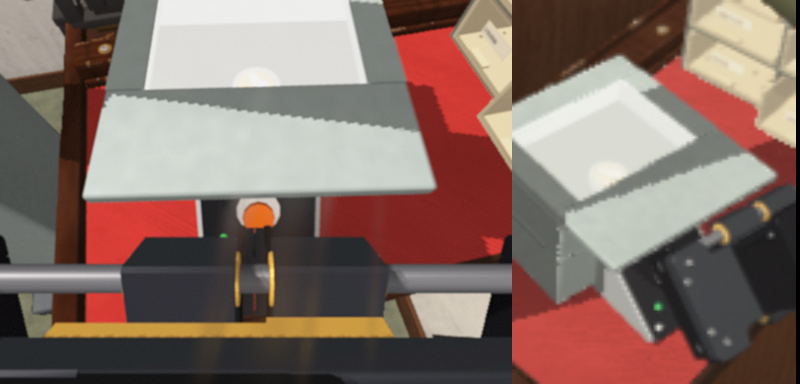

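Run:
```python
from h import *
W=load("wrist1");S=load("scene0")
m=cv2.inRange(cv2.cvtColor(W["image"],cv2.COLOR_RGB2HSV),(5,150,150),(18,255,255))
k=[c for c in cv2.findContours(m,0,2)[0] if 100<cv2.contourArea(c) and 200<cv2.boundingRect(c)[0]<300]
for c in k: print(cv2.boundingRect(c),cv2.minEnclosingCircle(c),cv2.contourArea(c))
X,e=tri(W,(258,216),S,(336.5,280.3));print(X,e)
tip=np.array([.4542,-.3269,.0687]);z=np.array([.131,.641,-.756]);d=X-tip
print("along",d@z*1e3,"off",(d-z*(d@z))*1e3)
P=np.array([.4628,-.2910,.026]);print("panel",(P-tip)@z*1e3,((P-tip)-z*((P-tip)@z))*1e3)
```

```text
(244, 203, 30, 25) ((258.2195129394531, 217.9268341064453), 15.489829063415527) 571.0
[ 0.46238026 -0.30190062  0.03752898] 0.0025542688213842733
along 40.661502393605 off [ 2.85360177 -1.06464797 -0.43092152]
panel 56.419700000000034 [ 1.2090193 -0.2650277 -0.0467068]
```

step_arm(steps=[0, -2, 2, 13, 0, 0, 0, 0, 13, 0, 0, 0, 0, 4, 0, 0, 0, 0, 0, 0])

```text
time_s: 8.32
tool_pos: [0.4364, -0.4284, 0.1861]
tool_rot: [-179.6, -40.6, 77.4]
force: [-0.4, 0.7, 0.0]
grip_width: 0.0005
grasp_force: 0.0
```

```bash
python3 s.py
```

```text
t 8.32 q [ 16.   45.8  49.5  92.4 -55.   97.8  67.7] p [ 0.4364 -0.4284  0.1861] rot [-179.6  -40.6   77.4] F [-0.4  0.7  0. ] w 0.0005
z [ 0.136  0.636 -0.759] tilt 40.6 az 78.0 y az -12.4 pos az -44.5 tip [ 0.4611 -0.3126  0.0479]
```

step_arm(steps=[0, 0, 0, 3, 0, 0, 0, 0, 3, 0, 0, 0, 0, 2, 0, 0, 0, 0, 0, 0])

```text
time_s: 8.82
tool_pos: [0.4373, -0.4236, 0.1799]
tool_rot: [-179.6, -40.6, 77.4]
force: [1.2, 0.2, -0.4]
grip_width: 0.0009
grasp_force: 0.0
```

```bash
python3 s.py
```

```text
t 8.82 q [ 15.7  45.9  49.3  93.1 -55.3  97.2  67.9] p [ 0.4373 -0.4236  0.1799] rot [-179.6  -40.6   77.4] F [ 1.2  0.2 -0.4] w 0.0009
z [ 0.136  0.636 -0.759] tilt 40.6 az 77.9 y az -12.4 pos az -44.1 tip [ 0.462  -0.3078  0.0417]
```

step_arm(steps=[0, 0, 0, 2, 0, 0, 0, 0, 2, 0, 0, 0, 0, 0, 0])

```text
time_s: 9.2
tool_pos: [0.4377, -0.4213, 0.1772]
tool_rot: [-179.7, -40.6, 77.4]
force: [-0.5, 0.0, 0.5]
grip_width: 0.0007
grasp_force: 0.5
```

step_arm(steps=[0, 0, 0, 1.5, 0, 0, 0, 0, 1.5, 0, 0, 0, 0, 0, 0])

```text
time_s: 9.57
tool_pos: [0.4381, -0.4195, 0.175]
tool_rot: [-179.7, -40.5, 77.4]
force: [-0.6, -1.4, 3.2]
grip_width: 0.0007
grasp_force: 2.0
```

step_arm(steps=[0, 0, 0, 1.5, 0, 0, 0, 0, 0, 0])

```text
time_s: 9.82
tool_pos: [0.4384, -0.4183, 0.1734]
tool_rot: [-179.6, -40.6, 77.4]
force: [-1.5, -2.6, 3.7]
grip_width: 0.0011
grasp_force: 2.1
```

step_arm(steps=[0, 0, 0, 1.5, 0, 0, 0, 0, 0, 0])

```text
time_s: 10.07
tool_pos: [0.4385, -0.4175, 0.1725]
tool_rot: [-179.6, -40.6, 77.4]
force: [-1.3, -2.3, 3.8]
grip_width: 0.0005
grasp_force: 2.4
```

step_arm(steps=[0, 0, 0, 1.5, 0, 0, 0, 0, 0, 0])

```text
time_s: 10.32
tool_pos: [0.4387, -0.4165, 0.1714]
tool_rot: [-179.6, -40.5, 77.4]
force: [-1.1, -3.5, 4.1]
grip_width: 0.0006
grasp_force: 2.8
```

step_arm(steps=[0, 0, 0, 1.5, 0, 0, 0, 0, 0, 0])

```text
time_s: 10.58
tool_pos: [0.4386, -0.4163, 0.1713]
tool_rot: [-179.7, -40.5, 77.4]
force: [-3.5, -5.7, 8.8]
grip_width: 0.0006
grasp_force: 5.0
```

Run:
```python
from cell import env
import cv2,numpy as np
c=env.read_camera("top");a=np.load("top0.npz")["image"];d=np.abs(c["image"].astype(int)-a)[170:260,305:395].sum(2)
print((d>60).mean(),d[:,:50].mean()); print(env.get_obs()["force"])
cv2.imwrite("pics/t2.png",np.hstack([cv2.resize(c["image"][150:270,280:400],(400,400)),cv2.resize(env.read_camera("scene")["image"][150:310,260:420],(400,400))])[:,:,::-1])
```

```text
0.73 192.7108888888889
[-2.19043448 -5.71333756  8.50290075]
```

View pics/t2.png

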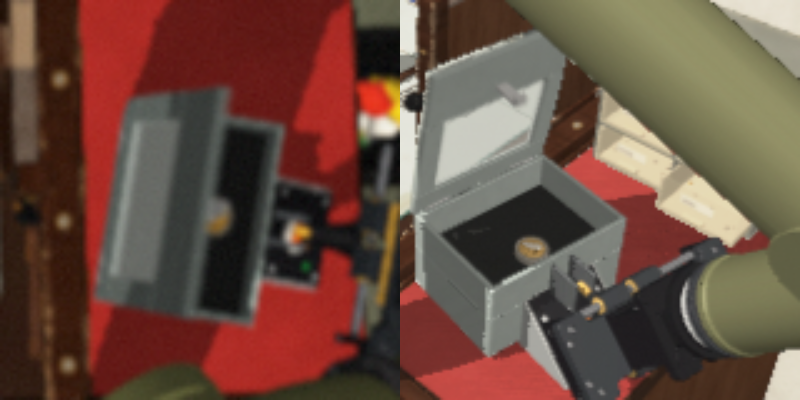

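step_arm(steps=[0, 0, 0, -15, 0, 0, 0, 0, -45, 0, 0, 0, 0, -50, 0, 0, 0, 0, -50, 0])

```text
time_s: 11.18
tool_pos: [0.4177, -0.5174, 0.2925]
tool_rot: [-179.6, -40.7, 77.4]
force: [1.8, -0.6, 0.9]
grip_width: 0.0004
grasp_force: 0.0
```

```bash
python3 way.py .25,-.55,.5 .0,-.6,.6 -.1,-.6,.7
```

```text
t 11.18 q [ 24.5  45.5  51.6  78.2 -52.3 110.4  64.8] p [ 0.4177 -0.5174  0.2925] rot [-179.6  -40.7   77.4] F [ 1.8 -0.6  0.9] w 0.0004
z [ 0.135  0.638 -0.758] tilt 40.7 az 78.0 y az -12.3 pos az -51.1 tip [ 0.4423 -0.4013  0.1544]
.25,-.55,.5 [  83.4 -157.9 -200.9] rows 5.0
.0,-.6,.6 [ -13.1 -234.1 -141.5] rows 5.0
-.1,-.6,.7 [ 48.7 -98.2 -89.4] rows 3.0
roll to y az 168.0 179.5
roll to y az -12.0 -0.5
```

step_arm(steps=[0, 17, -31, -40, 0, 0, 17, -31, -40, 0, 0, 17, -31, -40, 0, 0, 17, -31, -40, 0, 0, 17, -31, -40, 0])

```text
time_s: 11.8
tool_pos: [0.2805, -0.5478, 0.4532]
tool_rot: [-178.8, -42.2, 76.9]
force: [0.2, -0.2, -2.2]
grip_width: 0.0004
grasp_force: 0.0
```

```bash
python3 way.py .1,-.6,.6 .0,-.6,.6 -.1,-.6,.7
```

```text
t 11.8 q [ 57.5  26.9  14.   72.3 -28.9 117.6  54.3] p [ 0.2805 -0.5478  0.4532] rot [-178.8  -42.2   76.9] F [ 0.2 -0.2 -2.2] w 0.0004
z [ 0.132  0.658 -0.741] tilt 42.2 az 78.7 y az -12.3 pos az -62.9 tip [ 0.3045 -0.428   0.3184]
.1,-.6,.6 [  30.4 -167.4 -166.9] rows 4.0
.0,-.6,.6 [-16.9 -97.7 -13.2] rows 2.0
-.1,-.6,.7 [ 50.3 -99.2 -87.3] rows 3.0
roll to y az 168.7 178.7
roll to y az -11.3 -1.3
```

step_arm(steps=[0, 8, -42, -42, 0, 0, 8, -42, -42, 0, 0, 8, -42, -42, 0, 0, 8, -42, -42, 0])

```text
time_s: 12.3
tool_pos: [0.2218, -0.5672, 0.4627]
tool_rot: [-176.9, -44.6, 74.6]
force: [1.5, -0.3, -2.4]
grip_width: 0.0002
grasp_force: 0.0
```

```bash
python3 way.py  .0,-.6,.6 -.1,-.6,.7
```

```text
t 12.3 q [102.   35.1 -48.6  69.1  -7.6 117.6  35.9] p [ 0.2218 -0.5672  0.4627] rot [-176.9  -44.6   74.6] F [ 1.5 -0.3 -2.4] w 0.0002
z [ 0.134  0.69  -0.711] tilt 44.7 az 79.0 y az -13.2 pos az -68.6 tip [ 0.2462 -0.4416  0.3332]
.0,-.6,.6 [  32.1 -213.6 -149.9] rows 5.0
-.1,-.6,.7 [  51.4 -101.1  -84.5] rows 3.0
roll to y az 169.0 176.9
roll to y az -11.0 -3.1
```

step_arm(steps=[0, 42, 0, -43, 0, 0, 42, 0, -43, 0, 0, 42, 0, -43, 0, 0, 42, 0, -43, 0])

```text
time_s: 12.8
tool_pos: [0.0527, -0.5916, 0.5826]
tool_rot: [177.9, -39.8, 51.7]
force: [1.0, -0.1, 1.7]
grip_width: 0.0005
grasp_force: 0.0
```

```bash
python3 way.py  .0,-.6,.6 -.1,-.6,.7
```

```text
t 12.8 q [126.   32.  -61.3  62.6  -9.6 117.7  22.2] p [ 0.0527 -0.5916  0.5826] rot [177.9 -39.8  51.7] F [ 1.  -0.1  1.7] w 0.0005
z [ 0.425  0.479 -0.768] tilt 39.8 az 48.4 y az -39.7 pos az -84.9 tip [ 0.13   -0.5044  0.4428]
.0,-.6,.6 [-19.  -34.7 -39.8] rows 1.0
-.1,-.6,.7 [  16.3  -74.2 -119.3] rows 3.0
roll to y az 138.4 -177.5
roll to y az -41.6 2.5
```

```bash
cat > kin.py <<'E'
import numpy as np, itertools
from scipy.optimize import least_squares
from scipy.spatial.transform import Rotation as Ro
D=[([-72.531,18.439,-4.015,83.175,1.297,78.542,-3.26],[.186,.622,.404],[-179.889,.008,163.34]),
([-91.5,14.3,16.2,37.3,-5.1,117.6,-5.6],[.1066,.5412,.8424],[168.8,-1.1,163.4]),
([-113.3,4.5,36.9,37.6,-3.8,117.6,-6.],[.0854,.4359,.928],[159,-2,163.7]),
([-85.6,20.5,19.5,13.6,-12.8,117.6,-4.4],[.1181,.524,.952],[151.4,-2.5,164]),
([-86.8,14.2,28.6,8.8,-19.7,117.6,-89.3],[.1042,.4146,1.0362],[-179.7,-40.1,77.6]),
([-46.8,-16.1,32.2,84.4,-27.2,89.4,-31.4],[.4244,.1093,.7232],[-179.6,-40.6,77.3]),
([-39.2,-3.3,65.7,88.5,-37.1,101.6,8.9],[.4679,-.1498,.6],[-179.7,-40.7,77.4]),
([2.8,27.5,62.9,83.7,-49.8,115.8,48.7],[.4413,-.3765,.4695],[-179.5,-40.6,77.3]),
([16.,45.8,49.5,92.4,-55.,97.8,67.7],[.4364,-.4284,.1861],[-179.6,-40.6,77.4]),
([57.5,26.9,14.,72.3,-28.9,117.6,54.3],[.2805,-.5478,.4532],[-178.8,-42.2,76.9]),
([102.,35.1,-48.6,69.1,-7.6,117.6,35.9],[.2218,-.5672,.4627],[-176.9,-44.6,74.6]),
([126.,32.,-61.3,62.6,-9.6,117.7,22.2],[.0527,-.5916,.5826],[177.9,-39.8,51.7])]
E_=lambda a,x:Ro.from_euler(a,x,degrees=True)
def fk(q,L,sg,y0):
    s1,s3,s5,s7=sg; h,r0,L1,e1,L2,e2,L3=L
    R=E_("z",s1*q[0]);p=R.apply([r0,0,h])
    R=R*E_("y",q[1])*E_("z",s3*q[2]);p=p+R.apply([e1,0,L1])
    R=R*E_("y",q[3])*E_("z",s5*q[4]);p=p+R.apply([e2,0,L2])
    R=R*E_("y",q[5])*E_("z",s7*q[6]+y0);p=p+R.apply([0,0,L3]); return p,R
best=None
for sg in itertools.product((-1,),(1,-1),(1,-1),(1,-1)):
  for y0 in (0,90,-90,180):
    e=np.mean([(fk(q,[0]*7,sg,y0)[1].inv()*E_("xyz",r)).magnitude() for q,p,r in D])
    if best is None or e<best[0]: best=(e,sg,y0)
e,sg,y0=best
f=lambda L:np.concatenate([fk(q,L,sg,y0)[0]-p for q,p,r in D])
r=least_squares(f,[.3,0,.4,0,.4,0,.1]);L=r.x
F=lambda q:fk(q,L,sg,y0)
if __name__=="__main__": print(np.degrees(e),sg,y0,L.round(4),np.abs(r.fun).max())
E
python3 kin.py
```

```text
0.07741599417814973 (-1, -1, -1, -1) 90 [ 0.2469 -0.0048  0.4592  0.0184  0.5054 -0.0093  0.1752] 0.02703206053267901
```

```bash
python3 - <<'E'
s=open("kin.py").read()
s=s.replace("h,r0,L1,e1,L2,e2,L3=L","h,r0,L1,e1,L2,e2,L3,y1,y2,y3,x3=L").replace("[r0,0,h]","[r0,0,h]").replace("[e1,0,L1]","[e1,y1,L1]").replace("[e2,0,L2]","[e2,y2,L2]").replace("R=R*E_(\"y\",q[5])*E_(\"z\",s7*q[6]+y0);p=p+R.apply([0,0,L3])","R=R*E_(\"y\",q[5]);p=p+R.apply([x3,y3,L3]);R=R*E_(\"z\",s7*q[6]+y0)")
s=s.replace("[0]*7","[0]*11").replace(".4,0,.1]",".4,0,.1,0,0,0,0]")
open("kin.py","w").write(s)
E
python3 kin.py
```

```text
0.07741599417814973 (-1, -1, -1, -1) 90 [ 0.2572  0.0014  0.4637  0.007   0.5129 -0.0064  0.1939 -0.0179  0.44
 -0.4456  0.0006] 0.01425061577672837
```

```bash
cat > sim.py <<'E'
from kin import *
lo=np.array([-163.93,-17.29,-79.2,3.27,-89.18,5.43,-154.24]);hi=np.array([163.93,119.83,71.16,140.29,269.18,117.66,154.24])
def row(q,d,roll=0,w=3.,reg=.02,vm=.7/8*np.array([147.25]*2+[180]*5)):
    p,R=F(q);pt=p+R.apply(np.array(d)/1000);Rt=R*E_("z",roll)
    f=lambda x:np.concatenate([w*(F(x)[0]-pt),(F(x)[1].inv()*Rt).as_rotvec(),reg*np.radians(x-q)])
    l=np.maximum(lo,q-vm)-1e-6;h=np.minimum(hi,q+vm)+1e-6
    return least_squares(f,np.clip(q,l+1e-7,h-1e-7),bounds=(l,h),x_scale=50.).x
def run(q,rows,**k):
    for d in rows: q=row(q,d,**k)
    return q
def rep(q):
    p,R=F(q);z=R.apply([0,0,1]);return f"q {np.round(q,0)} p {p.round(2)} tilt {np.degrees(np.arccos(-z[2])):.0f} az {np.degrees(np.arctan2(z[1],z[0])):.0f}"
if __name__=="__main__":
    qa,qb,qc=[np.array(D[i][0]) for i in(9,10,11)]
    for w in(1,3,10):
        print(w,rep(run(qa,[(8,-42,-42)]*4,w=w)),rep(run(qb,[(42,0,-43)]*4,w=w)))
    print("act",rep(qb),rep(qc))
    print("early",rep(run(np.array(D[1][0]),[(0,0,-60)]*4)),"act",rep(np.array(D[2][0])))
E
python3 sim.py
```

```text
1 q [109.  23. -41.  77. -10. 118.  50.] p [ 0.13 -0.54  0.5 ] tilt 40 az 76 q [114.  35. -79.  69.  -8. 118.  14.] p [ 0.28 -0.49  0.59] tilt 43 az 74
3 q [109.  21. -38.  70. -11. 118.  52.] p [ 0.11 -0.56  0.56] tilt 33 az 66 q [115.  35. -79.  59.  -8. 118.  14.] p [ 0.24 -0.53  0.65] tilt 41 az 59
10 q [109.  20. -36.  66. -12. 118.  52.] p [ 0.1  -0.57  0.6 ] tilt 30 az 58 q [114.  35. -79.  52.  -7. 118.  13.] p [ 0.22 -0.56  0.69] tilt 41 az 49
act q [102.  35. -49.  69.  -8. 118.  36.] p [ 0.23 -0.58  0.46] tilt 45 az 79 q [126.  32. -61.  63. -10. 118.  22.] p [ 0.06 -0.61  0.58] tilt 40 az 49
early q [-92.  10.  16.  24.  -4. 118.  -6.] p [0.09 0.45 0.97] tilt 29 az 79 act q [-113.    4.   37.   38.   -4.  118.   -6.] p [0.08 0.43 0.93] tilt 21 az 79
```

```bash
cat > beam.py <<'E'
from sim import *
import itertools,time,sys
from multiprocessing import Pool
from cell import env
dirs=[np.array(d)/np.linalg.norm(d) for d in itertools.product((-1,0,1),repeat=3) if any(d)]
def tilt(q): return np.degrees(np.arccos(-F(q)[1].apply([0,0,1])[2]))
def seg(a):
    q,path,w,v=a
    for i in range(3):
        q=row(q,1000*F(q)[1].inv().apply(v*.055),w=w)
    p=F(q)[0]; ok=p[2]>.33 and np.hypot(*p[:2])<.9 and not(p[0]>.35 and p[1]>.2)
    return (q,path+[tuple(v.round(1))]) if ok else None
if __name__=="__main__":
    w=float(sys.argv[1]);q0=np.array(env.get_obs()["qpos"])
    B=[(q0,[])]
    with Pool() as P:
      for dep in range(7):
        C=[c for c in P.map(seg,[(q,pa,w,v) for q,pa in B for v in dirs],chunksize=8) if c]
        C.sort(key=lambda c:tilt(c[0])); B=[];
        for c in C:
            if all(np.abs(c[0]-b[0]).max()>4 for b in B): B.append(c)
            if len(B)>=40: break
        print(dep,rep(B[0][0]),B[0][1],flush=True)
E
nproc; timeout 300 python3 beam.py 1; timeout 250 python3 beam.py 3
```

```text
4
0 q [129.  38. -68.  58.  -2. 118.  21.] p [ 0.02 -0.64  0.57] tilt 39 az 43 [(np.float64(-0.6), np.float64(-0.6), np.float64(0.6))]
1 q [137.  36. -57.  62.  -2. 118.  38.] p [-0.11 -0.63  0.52] tilt 37 az 42 [(np.float64(-1.0), np.float64(0.0), np.float64(0.0)), (np.float64(-0.6), np.float64(-0.6), np.float64(0.6))]
2 q [146.  27. -41.  71.  -2. 118.  63.] p [-0.28 -0.53  0.49] tilt 35 az 41 [(np.float64(-1.0), np.float64(0.0), np.float64(0.0)), (np.float64(-1.0), np.float64(0.0), np.float64(0.0)), (np.float64(-0.7), np.float64(0.0), np.float64(0.7))]
3 q [145.  26. -30.  69.  -2. 118.  73.] p [-0.34 -0.5   0.49] tilt 33 az 38 [(np.float64(-1.0), np.float64(0.0), np.float64(0.0)), (np.float64(-1.0), np.float64(0.0), np.float64(0.0)), (np.float64(-0.7), np.float64(0.0), np.float64(0.7)), (np.float64(-0.7), np.float64(0.0), np.float64(0.7))]
4 q [143.  26. -17.  66.  -2. 118.  83.] p [-0.41 -0.47  0.5 ] tilt 30 az 36 [(np.float64(-1.0), np.float64(0.0), np.float64(0.0)), (np.float64(-1.0), np.float64(0.0), np.float64(0.0)), (np.float64(-0.7), np.float64(0.0), np.float64(0.7)), (np.
[... 2314 characters left out ...]
oat64(0.6), np.float64(0.6)), (np.float64(-0.6), np.float64(0.6), np.float64(0.6)), (np.float64(-0.6), np.float64(0.6), np.float64(0.6)), (np.float64(-0.6), np.float64(0.6), np.float64(0.6)), (np.float64(-0.6), np.float64(0.6), np.float64(0.6))]
6 q [161. -10.  17.  72.   4. 118. 137.] p [-0.38  0.05  0.76] tilt 0 az 99 [(np.float64(-0.6), np.float64(0.6), np.float64(-0.6)), (np.float64(-0.6), np.float64(0.6), np.float64(0.6)), (np.float64(-0.6), np.float64(0.6), np.float64(0.6)), (np.float64(-0.6), np.float64(0.6), np.float64(0.6)), (np.float64(-0.6), np.float64(0.6), np.float64(0.6)), (np.float64(-0.6), np.float64(0.6), np.float64(0.6)), (np.float64(0.7), np.float64(0.7), np.float64(0.0))]
```

```bash
python3 way.py -.25,-.53,.56 -.35,-.45,.62|grep rows
```

```text
-.25,-.53,.56 [-121.6 -272.8  -81.7] rows 6.0
-.35,-.45,.62 [  38.9 -126.3  -50.2] rows 3.0
```

step_arm(steps=[0, -20, -45, -14, 0, 0, -20, -45, -14, 0, 0, -20, -45, -14, 0, 0, -20, -45, -14, 0, 0, -20, -45, -14, 0, 0, -20, -45, -14, 0])

```text
time_s: 13.55
tool_pos: [-0.2044, -0.4957, 0.5155]
tool_rot: [173.6, -35.9, 53.2]
force: [-0.2, -0.8, -0.8]
grip_width: 0.0006
grasp_force: 0.0
```

```bash
python3 way.py -.35,-.45,.62 -.35,-.4,.75
```

```text
t 13.55 q [156.8  25.7 -60.   76.6  -2.4 117.6  54.4] p [-0.2044 -0.4957  0.5155] rot [173.6 -35.9  53.2] F [-0.2 -0.8 -0.8] w 0.0006
z [ 0.438  0.4   -0.805] tilt 36.4 az 42.4 y az -40.6 pos az -112.4 tip [-0.1247 -0.423   0.369 ]
-.35,-.45,.62 [  20.2 -130.3 -129.6] rows 4.0
-.35,-.4,.75 [108.6 -20.7 -84.7] rows 3.0
roll to y az 132.4 -171.2
roll to y az -47.6 8.8
```

step_arm(steps=[0, 5, -33, -33, 0, 0, 5, -33, -33, 0, 0, 5, -33, -33, 0, 0, 5, -33, -33, 0])

```text
time_s: 14.05
tool_pos: [-0.3091, -0.4176, 0.54]
tool_rot: [171.1, -29.5, 52.4]
force: [-1.1, -0.5, -1.1]
grip_width: 0.0004
grasp_force: 0.0
```

```bash
python3 way.py -.35,-.45,.62 -.35,-.4,.75
```

```text
t 14.05 q [163.9  17.2 -47.4  77.4  -2.8 117.6  74.1] p [-0.3091 -0.4176  0.54  ] rot [171.1 -29.5  52.4] F [-1.1 -0.5 -1.1] w 0.0004
z [ 0.42  0.29 -0.86] tilt 30.7 az 34.6 y az -42.1 pos az -126.5 tip [-0.2327 -0.3648  0.3835]
-.35,-.45,.62 [ -4.7   2.3 -95.4] rows 2.0
-.35,-.4,.75 [ 98.4 -15.6 -97.3] rows 3.0
roll to y az 124.6 -164.6
roll to y az -55.4 15.4
```

```bash
python3 way.py -.44,-.36,.66|grep rows
python3 - <<'E'
from sim import *
from cell import env
q=np.array(env.get_obs()["qpos"])
for v in([-.6,.2,.7],[-.6,-.2,.7],[0,0,1],[-.5,.5,.7],[-.7,-.5,.5],[-1,.3,0]):
    v=np.array(v)/np.linalg.norm(v)
    for w in(1,3):
        x=q
        for i in range(6): x=row(x,1000*F(x)[1].inv().apply(v*.05),w=w)
        print(v.round(1),w,rep(x))
E
```

```text
-.44,-.36,.66 [  29.2 -118.3 -141.5] rows 4.0
[-0.6  0.2  0.7] 1 q [153.  16. -16.  72.  -1. 118.  96.] p [-0.44 -0.35  0.56] tilt 25 az 31
[-0.6  0.2  0.7] 3 q [156.  18. -20.  55.  -2. 118.  94.] p [-0.48 -0.36  0.67] tilt 12 az 1
[-0.6 -0.2  0.7] 1 q [148.  24. -23.  63.  -2. 118.  84.] p [-0.42 -0.46  0.55] tilt 25 az 29
[-0.6 -0.2  0.7] 3 q [146.  27. -21.  42.  -3. 118.  83.] p [-0.47 -0.47  0.67] tilt 13 az -11
[0. 0. 1.] 1 q [164.  11. -50.  75.  -9. 118.  69.] p [-0.25 -0.44  0.61] tilt 26 az 27
[0. 0. 1.] 3 q [164.  11. -48.  58.  -9. 118.  69.] p [-0.29 -0.43  0.74] tilt 16 az -16
[-0.5  0.5  0.7] 1 q [159.   9. -15.  80.   0. 118. 103.] p [-0.43 -0.27  0.56] tilt 26 az 32
[-0.5  0.5  0.7] 3 q [163.   9. -19.  66.  -2. 118. 102.] p [-0.45 -0.28  0.67] tilt 13 az 14
[-0.7 -0.5  0.5] 1 q [140.  33. -18.  54.  -2. 118.  82.] p [-0.44 -0.53  0.51] tilt 26 az 29
[-0.7 -0.5  0.5] 3 q [139.  37. -16.  34.  -3. 118.  81.] p [-0.49 -0.55  0.61] tilt 15 az -3
[-1.   0.3  0. ] 1 q [147.  31.   2.  60.   0. 118. 109.] p [-0.58 -0.33  0.48] tilt 29 az 34
[-1.   0.3  0. ] 3 q [145.  32.   6.  55.  -2. 118. 110.] p [-0.59 -0.34  0.51] tilt 24 az 32
```

Go along (-0.5, 0.5, 0.7)-like direction.

step_arm(steps=[0, 12, -30, -38, 0, 0, 12, -30, -38, 0, 0, 12, -30, -38, 0, 0, 12, -30, -38, 0])

```text
time_s: 14.55
tool_pos: [-0.3951, -0.3239, 0.5794]
tool_rot: [171.2, -22.4, 51.0]
force: [-0.3, -1.2, 0.4]
grip_width: 0.0004
grasp_force: 0.0
```

```bash
python3 way.py -.46,-.25,.66 -.46,-.25,.8
```

```text
t 14.55 q [155.1   9.9 -18.6  76.1  -3.3 117.6  94.5] p [-0.3951 -0.3239  0.5794] rot [171.2 -22.4  51. ] F [-0.3 -1.2  0.4] w 0.0004
z [ 0.356  0.196 -0.914] tilt 24.0 az 28.8 y az -42.4 pos az -140.6 tip [-0.3303 -0.2883  0.4131]
-.46,-.25,.66 [ 46.  -85.4 -82.3] rows 3.0
-.46,-.25,.8 [  53.3   19.9 -127.9] rows 3.0
roll to y az 118.8 -159.6
roll to y az -61.2 20.4
```

step_arm(steps=[0, 18, -23, -35, 0, 0, 18, -23, -35, 0, 0, 18, -20, -38, 0, 0, 18, -15, -40, 0, 0, 18, -10, -42, 0])

```text
time_s: 15.18
tool_pos: [-0.4323, -0.2121, 0.649]
tool_rot: [174.0, -13.8, 49.8]
force: [-0.0, 0.4, 0.0]
grip_width: 0.0005
grasp_force: 0.0
```

```bash
python3 way.py -.46,-.25,.8
```

```text
t 15.18 q [122.6   3.   30.4  74.8  -1.9 117.7 111.4] p [-0.4323 -0.2121  0.649 ] rot [174.  -13.8  49.8] F [-0.   0.4  0. ] w 0.0005
z [ 0.233  0.114 -0.966] tilt 15.0 az 26.1 y az -41.7 pos az -153.9 tip [-0.3899 -0.1913  0.4732]
-.46,-.25,.8 [  -9.4   19.7 -156.7] rows 3.0
roll to y az 116.1 -157.1
roll to y az -63.9 22.9
```

step_arm(steps=[0, 0, 0, -45, 0, 0, 0, 0, -45, 0, 0, 0, 0, -45, 0, 0, 0, 0, -45, 0])

```text
time_s: 15.68
tool_pos: [-0.4388, -0.2163, 0.7138]
tool_rot: [177.3, -6.3, 49.2]
force: [-0.2, 0.7, 1.1]
grip_width: 0.0003
grasp_force: 0.0
```

```bash
python3 s.py
```

```text
t 15.68 q [113.9   3.5  40.2  66.5  -2.6 117.6 112.2] p [-0.4388 -0.2163  0.7138] rot [177.3  -6.3  49.2] F [-0.2  0.7  1.1] w 0.0003
z [ 0.107  0.051 -0.993] tilt 6.8 az 25.5 y az -41.1 pos az -153.8 tip [-0.4192 -0.207   0.5331]
```

step_arm(steps=[0, 0, 0, -45, 0, 0, 0, 0, -45, 0, 0, 0, 0, -35, 0, 0, 0, 0, 0, 0])

```text
time_s: 16.18
tool_pos: [-0.4304, -0.211, 0.7608]
tool_rot: [179.4, -0.8, 49.0]
force: [-1.0, 0.1, -0.8]
grip_width: 0.0001
grasp_force: 0.0
```

```bash
python3 way.py -.1,-.55,.6 .25,-.5,.55 .478,-.212,.5
```

```text
t 16.18 q [107.7   2.2  46.1  61.8  -2.1 117.6 111.8] p [-0.4304 -0.211   0.7608] rot [179.4  -0.8  49. ] F [-1.   0.1 -0.8] w 0.0001
z [ 0.017  0.004 -1.   ] tilt 1.0 az 14.5 y az -41.0 pos az -153.9 tip [-0.4273 -0.2102  0.5788]
-.1,-.55,.6 [-41.6 470.2 164.9] rows 9.0
.25,-.5,.55 [266.5 230.9  56.2] rows 6.0
.478,-.212,.5 [366.2 -17.3  55.2] rows 7.0
roll to y az 104.5 -145.5
roll to y az -75.5 34.5
```

step_arm(steps=[0, 0, 10, 50, 0, 0, 0, 10, 50, 0, 0, -5, 50, 7, 0, 0, -5, 50, 7, 0, 0, -5, 50, 7, 0, 0, -5, 50, 7, 0, 0, -5, 50, 7, 0, 0, -5, 50, 7, 0, 0, -5, 50, 7, 0, 0, -5, 50, 7, 0, 0, -5, 50, 7, 0])

```text
time_s: 17.55
tool_pos: [-0.1012, -0.5539, 0.5995]
tool_rot: [179.4, -1.1, 49.0]
force: [-0.0, 0.2, 0.6]
grip_width: 0.0006
grasp_force: 0.0
```

```bash
python3 way.py .25,-.5,.55 .478,-.212,.5
```

```text
t 17.55 q [84.1  6.7 15.8 75.5 -2.9 98.6 58.4] p [-0.1012 -0.5539  0.5995] rot [179.4  -1.1  49. ] F [-0.   0.2  0.6] w 0.0006
z [ 0.02   0.008 -1.   ] tilt 1.2 az 21.2 y az -41.0 pos az -100.4 tip [-0.0976 -0.5525  0.4176]
.25,-.5,.55 [270.1 229.2  56.8] rows 6.0
.478,-.212,.5 [365.9 -17.3  56.7] rows 7.0
roll to y az 111.2 -152.2
roll to y az -68.8 27.8
```

step_arm(steps=[0, 45, 38, 9.5, 0, 0, 45, 38, 9.5, 0, 0, 45, 38, 9.5, 0, 0, 45, 38, 9.5, 0, 0, 45, 38, 9.5, 0, 0, 45, 38, 9.5, 0, 0, 52, -2.5, 8, 0, 0, 52, -2.5, 8, 0, 0, 52, -2.5, 8, 0, 0, 52, -2.5, 8, 0, 0, 52, -2.5, 8, 0, 0, 52, -2.5, 8, 0])

```text
time_s: 19.05
tool_pos: [0.4427, -0.2511, 0.507]
tool_rot: [179.5, -1.0, 49.0]
force: [-0.7, -0.6, 0.1]
grip_width: 0.0004
grasp_force: 0.0
```

step_arm(steps=[0.69, 0, 0, 0, -10.2, 0.69, 0, 0, 0, -10.2, 0.69, 0, 0, 0, -10.2, 0.69, 0, 0, 0, 0])

```text
time_s: 19.55
tool_pos: [0.442, -0.2525, 0.5072]
tool_rot: [179.0, -0.6, 79.5]
force: [-0.2, 0.5, -0.8]
grip_width: 0.0327
grasp_force: 0.0
```

```bash
python3 way.py .4795,-.211,.35
python3 - <<'E'
from cell import env
import cv2,numpy as np
c=env.read_camera("wrist");s=env.read_camera("scene");np.savez("wrist2.npz",**c);np.savez("scene2.npz",**s)
cv2.imwrite("pics/w2.png",np.hstack([c["image"],cv2.copyMakeBorder(cv2.resize(s["image"][190:290,250:370],(288,240)),0,144,0,0,cv2.BORDER_CONSTANT)])[:,:,::-1])
E
```

```text
t 19.55 q [ 45.8  -0.2 -18.6  92.8  -0.9  86.6  16.8] p [ 0.442  -0.2525  0.5072] rot [179.   -0.6  79.5] F [-0.2  0.5 -0.8] w 0.0327
z [ 0.018  0.007 -1.   ] tilt 1.1 az 21.4 y az -10.5 pos az -29.7 tip [ 0.4453 -0.2512  0.3253]
.4795,-.211,.35 [ 46.1  26.7 158.2] rows 3.0
roll to y az 111.4 -121.8
roll to y az -68.6 58.2
```

View pics/w2.png

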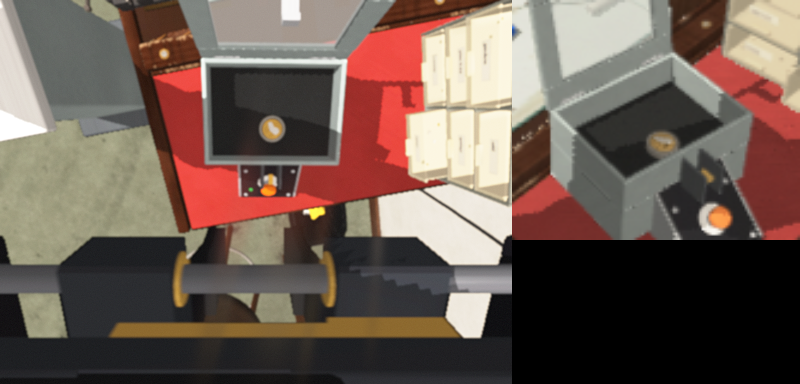

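Run:
```python
from h import *
W=load("wrist2");S=load("scene2")
h=cv2.cvtColor(W["image"],cv2.COLOR_RGB2HSV)
m=cv2.inRange(W["image"],(105,90,60),(255,255,255));m[:,:240]=0;m[:,300:]=0;m[:105]=0;m[150:]=0
k=max(cv2.findContours(m,0,2)[0],key=cv2.contourArea);(u,v),r=cv2.minEnclosingCircle(k);print(u,v,r)
for uv in((u,v),(271,129)):print(ray(W,uv,.068),ray(S,(312.5,250.4),.068),tri(W,uv,S,(312.5,250.4)))
a,b=ray(W,(206,163),.096),ray(W,(341,163),.096);print(a,b,np.linalg.norm(a-b),np.degrees(np.arctan2(*(b-a)[[1,0]])))
```

```text
271.7792663574219 128.409912109375 12.995623588562012
[ 0.48017399 -0.21296138  0.068     ] [ 0.47544006 -0.2182265   0.068     ] (array([ 0.48087905, -0.21390729,  0.06109469]), np.float64(0.0009614650298787003))
[ 0.47904046 -0.21352451  0.068     ] [ 0.47544006 -0.2182265   0.068     ] (array([ 0.47975949, -0.21449463,  0.06229949]), np.float64(0.0012655263357415386))
[ 0.39006953 -0.23761627  0.096     ] [ 0.55765184 -0.26907092  0.096     ] 0.17050871834195347 -10.630542414716585
```

```bash
python3 way.py .4768,-.2138,.30 .4766,-.2138,.244|grep rows
```

```text
.4768,-.2138,.30 [ 42.5  23.6 208.3] rows 4.0
.4766,-.2138,.244 [-0.6 -1.2 56. ] rows 1.0
```

step_arm(steps=[0.69, 21, 12, 40, 0, 0.69, 21, 12, 50, 0, 0.69, 0, 0, 60, 0, 0.69, 0, 0, 50, 0, 0.69, 0, 0, 8, 0, 0.69, 0, 0, 0, 0])

```text
time_s: 20.4
tool_pos: [0.4777, -0.2145, 0.3017]
tool_rot: [178.9, -0.6, 79.6]
force: [0.6, 0.3, 0.3]
grip_width: 0.0601
grasp_force: 0.0
```

```bash
python3 way.py .4766,-.2138,.244;python3 - <<'E'
from cell import env
import cv2,numpy as np
from h import *
s=env.read_camera("wrist")
cv2.imwrite("pics/s3.png",s["image"][:,:,::-1])
E
```

```text
t 20.4 q [ 42.    8.4 -22.  108.1   2.7  63.2   8.6] p [ 0.4777 -0.2145  0.3017] rot [178.9  -0.6  79.6] F [0.6 0.3 0.3] w 0.0601
z [ 0.02   0.006 -1.   ] tilt 1.2 az 17.3 y az -10.5 pos az -24.2 tip [ 0.4813 -0.2134  0.1198]
.4766,-.2138,.244 [-0.  -2.3 57.7] rows 1.0
roll to y az 107.3 -117.7
roll to y az -72.7 62.3
```

View pics/s3.png

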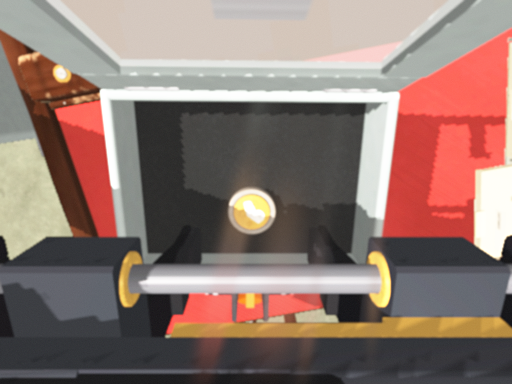

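step_arm(steps=[0.69, 0, -2, 30, 0, 0.69, 0, 0, 18, 0, 0.69, 0, 0, 6, 0, 0.69, 0, 0, 3, 0, 0.69, 0, 0, 0, 0])

```text
time_s: 21.08
tool_pos: [0.4767, -0.2137, 0.2443]
tool_rot: [178.9, -0.5, 79.6]
force: [0.2, 0.7, 0.4]
grip_width: 0.06
grasp_force: 0.0
```

step_arm(steps=[0.2, 0, 0, 0, 0, 0.2, 0, 0, 0, 0, 0.2, 0, 0, 0, 0, 0.2, 0, 0, 0, 0], grip_force=12)

```text
time_s: 21.58
tool_pos: [0.4764, -0.2136, 0.2439]
tool_rot: [179.0, -0.6, 79.6]
force: [0.1, 0.2, 0.4]
grip_width: 0.0333
grasp_force: 12.0
```

step_arm(steps=[0.2, 0, 0, -20, 0, 0.2, 0, 0, -50, 0, 0.2, 0, 0, -60, 0, 0.2, 0, 0, -60, 0, 0.2, 0, 0, -60, 0, 0.2, 0, 0, -55, 0, 0.2, 0, 0, 0, 0])

```text
time_s: 22.45
tool_pos: [0.4708, -0.2152, 0.5537]
tool_rot: [178.5, -0.4, 79.6]
force: [0.2, -0.6, -0.2]
grip_width: 0.0335
grasp_force: 12.0
```

```bash
python3 way.py .481,.10,.55 .481,.141,.40
```

```text
t 22.45 q [ 43.2   0.7 -21.5  86.8  -0.4  91.2  11.4] p [ 0.4708 -0.2152  0.5537] rot [178.5  -0.4  79.6] F [ 0.2 -0.6 -0.2] w 0.0335
z [ 0.027  0.002 -1.   ] tilt 1.6 az 4.6 y az -10.4 pos az -24.6 tip [ 0.4758 -0.2148  0.3718]
.481,.10,.55 [311.9 -46.9   4.7] rows 6.0
.481,.141,.40 [ 39.3 -11.4 150. ] rows 3.0
roll to y az 94.6 -105.0
roll to y az -85.4 75.0
```

step_arm(steps=[0.2, 25, -4, 0, 0, 0.2, 48, -7, 0, 0, 0.2, 48, -7, 0, 0, 0.2, 48, -7, 0, 0, 0.2, 48, -7, 0, 0, 0.2, 48, -7, 0, 0, 0.2, 47, -7, 0, 0, 0.2, 0, 0, 0, 0])

```text
time_s: 23.45
tool_pos: [0.4804, 0.1043, 0.5499]
tool_rot: [179.1, -0.6, 80.1]
force: [-0.1, 0.5, -1.0]
grip_width: 0.033
grasp_force: 12.0
```

```bash
python3 - <<'E'
from cell import env
from h import *
for n in("wrist","top","scene"):
    c=env.read_camera(n);np.savez(n+"4.npz",**c)
    m=cv2.inRange(cv2.cvtColor(c["image"],cv2.COLOR_RGB2HSV),(105,150,60),(125,255,255))
    k=max(cv2.findContours(m,0,2)[0],key=cv2.contourArea);r=cv2.minAreaRect(cv2.convexHull(k))
    print(n,np.round(r[0],1),np.round(r[1],1),cv2.boundingRect(k),"centre",ray(c,r[0],.010).round(4),[ray(c,p,.012)[:2].round(3) for p in cv2.boxPoints(r)])
cv2.imwrite("pics/w4.png",load("wrist4")["image"][:,:,::-1])
E
python3 s.py
```

```text
wrist [248.6 126.8] [80.4 80.8] (197, 75, 102, 103) centre [0.4872 0.1451 0.01  ] [array([0.412, 0.194]), array([0.536, 0.218]), array([0.566, 0.095]), array([0.435, 0.067])]
t 23.55 q [ 27.5  -2.4 -40.3  89.7  -1.6  91.1 -23.2] p [0.4814 0.0995 0.5498] rot [179.1  -0.5  79.7] F [-0.2 -0.3  0.6] w 0.0331
z [ 0.018  0.006 -1.   ] tilt 1.1 az 17.7 y az -10.3 pos az 11.7 tip [0.4846 0.1006 0.3678]Traceback (most recent call last):
  File "<stdin>", line 6, in <module>
ValueError: max() iterable argument is empty
```

```bash
python3 way.py .484,.144,.215|grep rows
```

```text
.484,.144,.215 [ 41.3 -10.8 335. ] rows 6.0
```

step_arm(steps=[0.2, 20, -5, 40, 0, 0.2, 21, -6, 55, 0, 0.2, 0, 0, 60, 0, 0.2, 0, 0, 60, 0, 0.2, 0, 0, 60, 0, 0.2, 0, 0, 45, 0, 0.2, 0, 0, 15, 0, 0.2, 0, 0, 0, 0])

```text
time_s: 24.55
tool_pos: [0.4847, 0.1432, 0.2158]
tool_rot: [179.1, -0.5, 79.5]
force: [0.4, -0.6, -0.1]
grip_width: 0.0331
grasp_force: 12.0
```

```bash
python3 way.py .484,.144,.190
```

```text
t 24.55 q [ 19.6  15.7 -43.  114.3  13.3  53.7 -40.5] p [0.4847 0.1432 0.2158] rot [179.1  -0.5  79.5] F [ 0.4 -0.6 -0.1] w 0.0331
z [ 0.018  0.006 -1.   ] tilt 1.1 az 19.2 y az -10.5 pos az 16.5 tip [0.4879 0.1443 0.0339]
.484,.144,.190 [ 0.4 -1.2 25.8] rows 1.0
roll to y az 109.2 -119.7
roll to y az -70.8 60.3
```

step_arm(steps=[0.2, 0, 0, 12, 0, 0.2, 0, 0, 8, 0, 0.2, 0, 0, 3, 0, 0.2, 0, 0, 0, 0])

```text
time_s: 25.05
tool_pos: [0.4849, 0.1443, 0.1932]
tool_rot: [179.0, -0.6, 79.6]
force: [-1.0, -0.3, -0.5]
grip_width: 0.0335
grasp_force: 12.0
```

step_arm(steps=[0.2, 0, 0, 1.5, 0, 0.2, 0, 0, 1.5, 0, 0.2, 0, 0, 0, 0])

```text
time_s: 25.42
tool_pos: [0.4849, 0.1443, 0.1901]
tool_rot: [179.0, -0.6, 79.6]
force: [-0.2, -1.1, -0.7]
grip_width: 0.0332
grasp_force: 12.0
```

step_arm(steps=[0.2, 0, 0, 1.5, 0, 0.2, 0, 0, 0, 0])

```text
time_s: 25.68
tool_pos: [0.4851, 0.1444, 0.1887]
tool_rot: [179.0, -0.6, 79.6]
force: [0.4, 0.3, 0.2]
grip_width: 0.0334
grasp_force: 12.0
```

step_arm(steps=[0.2, 0, 0, 1, 0, 0.2, 0, 0, 0, 0])

```text
time_s: 25.92
tool_pos: [0.4852, 0.1445, 0.1886]
tool_rot: [179.0, -0.5, 79.6]
force: [-2.7, -1.2, 8.2]
grip_width: 0.0331
grasp_force: 12.0
```

step_arm(steps=[0.2, 0, 0, 0, 0, 0.65, 0, 0, 0, 0, 0.65, 0, 0, 0, 0, 0.65, 0, 0, 0, 0, 0.65, 0, 0, 0, 0, 0.65, 0, 0, -10, 0, 0.65, 0, 0, -40, 0, 0.65, 0, 0, -50, 0, 0.65, 0, 0, -50, 0, 0.65, 0, 0, -50, 0, 0.65, 0, 0, -50, 0, 0.65, 0, 0, 0, 0])

```text
time_s: 27.42
tool_pos: [0.4808, 0.1438, 0.4425]
tool_rot: [178.5, -0.7, 79.6]
force: [-0.3, 0.1, -0.6]
grip_width: 0.0569
grasp_force: 0.0
```

```bash
python3 s.py
python3 - <<'E'
from cell import env
from h import *
c=env.read_camera("wrist");s=env.read_camera("scene");np.savez("wrist5.npz",**c)
cv2.imwrite("pics/w5.png",np.hstack([c["image"],cv2.resize(s["image"][100:330,200:372],(288,384))])[:,:,::-1])
E
```

```text
t 27.43 q [ 26.    0.3 -45.4  99.7   0.4  78.4 -29.8] p [0.4808 0.1438 0.4425] rot [178.5  -0.7  79.6] F [-0.3  0.1 -0.6] w 0.0569
z [ 0.028  0.007 -1.   ] tilt 1.7 az 13.9 y az -10.4 pos az 16.7 tip [0.4859 0.1451 0.2606]
```

View pics/w5.png

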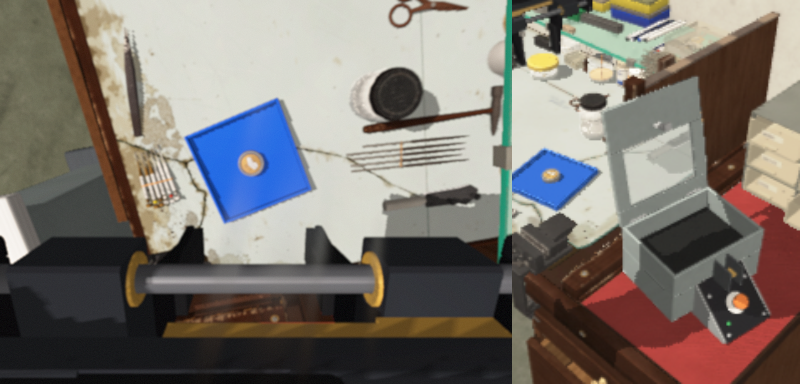

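The movement lies flat in the middle of the tray at (252,163), with the tray centre at about (251,160). The cover stands open, the jar is undisturbed and the gripper is clear.

```bash
python3 -c "
from cell import env
print(env.sign_off())"
```

```text
the job is handed in; nothing more can be done
None
```

The job is handed in at about 27 s of the 58 s allowed, but the sign-off returned no verdict: the cover sprang fully open on a gentle press, the movement was let go only once it rested on the tray floor and lies flat near the tray's middle, the jar stands undisturbed, and the arm stayed well clear of the oil cup, which I didn't check in a final picture.

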